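# Level the pour board with a wedge

## Task

The white hexagonal pour board has to be level before resin is poured on it. Take the loose wooden wedge and slide it, lying flat on the bench and thin end first, between the two short feet under the board's low corner (the one facing the robot's right, in line with the spirit level on the board), until the whole bubble stands between the two lines; then let go and leave the wedge there carrying the corner. Push gently, do not shove the board along, and touch neither the board nor the level with the gripper.

Things in the scene. Friction and masses are not known exactly. Their poses are not given: they have to be found in the camera images.
- wedge: loose plain pine wedge, 160 mm long, 40 mm wide, tapering evenly from 29 mm thick at the butt to 4 mm at the thin end (0.156 mm per mm), 70 g; it lies flat on the bench. Origin: under its middle, on its flat underside; +x points to the thin end, z up
- wedge_tip (a point): middle of the wedge's thin end, on the underside, 80 mm from the wedge's origin
- pour_board: loose hexagonal plywood board, white on top, 310 mm corner to corner, 15 mm thick, 10 mm rim, two plywood facets on it, 1 to 1.6 kg. Its back rests and pivots on a round-topped batten fixed to the bench, top 23 to 29 mm up, unlike from run to run. Origin: middle of the underside (the batten lies 62 mm along +x from it); x points away from the low corner, y left, z up out of the board
- low_corner (a point): the low corner, which faces the right of the robot, on the board's underside, 155 mm along -x from the board's origin. Two short black feet (16 mm thick, centres 43 mm to either side, 52 mm in from the corner) hold it too low; the wedge goes in between them along the board's x. Nothing else stands in its way for 190 mm
- rub_strip (a point): lowest line, at its middle, of a half-round wooden strip under the corner, 50 mm long across the wedge's path, 17 mm in from the corner, 10 mm below the underside, 5 to 8 mm above the bench at the start. It rides up the wedge: wedge tip 60 to 100 mm past it at level; driving takes 5 to 20 N (friction 0.5 to 0.7); 1 mm of wedge shifts the bubble by some 1.5 mm
- level: aluminium spirit level, 150 mm long, 28 mm wide, 24 mm high (33 mm at the vial), lying loose on the board roughly along the board's x; black end caps, a pale green vial in the middle of its top with two black lines 25 mm apart. Origin: centre of its underside; +x points along it, away from the low corner; z up
- level_bubble (a joint): the bubble's centre along the level's +x from the middle of the vial, m: 0 = centred, +0.02 = at the far end (low corner still too low), negative = raised too high. The pale bubble is 18 mm long and moves 2 mm per mrad of tilt, between end stops at +-0.02, where it stays until the board is within 10 mrad of level; it takes about 1 s to settle

How it is judged (in metres and radians):
On the way:
1. the wedge's thin end is in under the low corner, on the bench (x of wedge_tip in the frame of pour_board above -0.143 m and y of wedge_tip in the frame of pour_board between -0.03 and 0.03 m and height (world z) of wedge_tip below 0.008 m), for 0.1 s.
At the end, for the whole second after the job is handed in: The bubble rests within 3.5 mm of the middle of the vial (wholly between the lines); the wedge lies flat on the bench, released, its thin end in under the corner and the corner's weight on it (over 1 N); wedge, board and level are at rest (value of joint level_bubble between -0.0035 and 0.0035 m and contact force between wedge and pour_board above 1 N and angle between wedge's own z axis and vertical below 0.04 rad and height (world z) of wedge below 0.004 m and x of wedge_tip in the frame of pour_board above -0.128 m and linear speed of each of wedge, level below 0.01 m/s and angular speed of pour_board below 0.02 rad/s); the robot touches nothing.
It fails at once if the wedge is rammed: more than 15 N between wedge and board (contact force between wedge and pour_board above 15 N).
It fails at once if the board is shoved more than 12 mm out of its place (distance of pour_board from where it was at the start of the episode above 0.012 m).
It fails at once if the robot touches the board (contact force between any of the fingers, the arm and pour_board above 1.5 N).
It fails at once if the robot touches the level (contact force between any of the fingers, the arm and level above 0.5 N).
It also fails if it takes over 61 s, if anything falls off the work surface, if the arm or the gripper's body presses on something with over 40 N, if the wrist force passes 120 N, or if a joint passes its speed limit or range.

## Robot

A 6-joint arm with a two-finger parallel gripper is mounted at the origin on a cart in front of the work surface, level with it; the furniture and walls round the work are solid. World frame = base frame: x ahead of the robot, y to its left, z up, the work surface at z = 0. Lengths are in mm, angles in rad, forces in N, time in s.
With the tool pointing down it reaches from about 400 to 825 mm from the base axis. Payload 7 kg.
Tool frame: the origin (TCP) lies at the very end of the fingers, on their centre line; the grasp point (between the pads) lies 19 mm behind it; z points along the fingers, y is the direction in which the jaws open and shut (so a half turn about z gives the same grasp; the last joint's range is limited). The gripper opens to 88 mm and grips with 3 to 60 N. Pads are 19 mm wide; open, the fingers measure 130 mm over their backs; the gripper's body (78 mm by 193 mm) begins 47 mm behind the grasp point.
Start: joints at [1.503, 0.359, 0.012, 0, -1.224, -0.288], TCP at [235.137, 632.697, 197.361] pointing down, gripper open.
Joint ranges: [-3.07, 3.07], [-1.43, 2.12], [-1.02, 1.25], [-3.03, 1.67], [-3.05, -0], [-3.03, 3.03]. Speed limits (rad/s): [2.39, 2.39, 3.01, 3.14, 3.14, 3.14].

## Interface

Orientations are given as a unit quaternion [x, y, z, w].
In Python, from plant import bot gives the robot as it stands. Calls block until the motion is done:
- bot.move_ptp(position, orientation): joint-space move of the TCP to a pose.
- bot.line_to(position, velocity=150, ori=None): straight line of the TCP; ori=None keeps the orientation; velocity is the mean speed in mm/s.
- bot.move_joints(angles): joint-space move.
- bot.move_gripper(opening, force=None): finger opening in mm; force is the grip in N (None keeps the last); returns when the fingers have stopped.
- bot.pause(seconds).
- bot.solve_ik(position, orientation): joint angles nearest the present ones, or None.
- bot.read_state(): the state.
- bot.camera(name): name is "scene" or "top" or "wrist"; returns the picture (420x560x3 uint8, red, green, blue); there is no depth.
- bot.get_calibration(name): a dict with "fx", "fy", "cx", "cy" (pixels), "distortion" ([k1, k2, p1, p2, k3] as OpenCV has them; the pictures are not rectified), "view" (4x4, takes a point from world to camera coordinates); the wrist camera has in their place "T_tool_cam" (4x4, takes a point from camera to tool coordinates, whose origin is the TCP and whose axes are the flange's). Camera axes: x right, y up, looking along -z (the intrinsics and any distortion apply to the point x, -y, -z); pixel columns grow to the right and rows downward; lengths in mm; the calibration is good to about 2 mm. A picture is of the moment at which its call begins: read the wrist's pose just before it. get_calibration takes no time and is no camera call.
A pose or a line that the arm cannot do raises bot.Unreachable and nothing moves.
- bot.close_job(): hands the job in, once; it reports no verdict.
The state is a dict: "t": time; "joint_pos": joint angles; "qvel": joint speeds; "tau": joint torques, N m; "tcp_pos": TCP position; "eef_rot": TCP orientation; "contact_force": force on the tool from outside, world axes, zero at the start; "moment": the same for the moment, N m; "width": finger opening in mm.
Only numpy, scipy, OpenCV 4.12 (cv2) and the standard library are available. Lean on these libraries where they do the work, as an engineer would, in place of code of your own. Each camera call takes 0.05 s, during which the arm holds its last target.

## Working session

There is one attempt and no reset: what is moved stays moved. The work goes in short steps, each a Python script; the robot and the scene stay as the last script left them, time stands still between calls to the robot, and variables do not carry over. Pictures are saved under pics/ and viewed, and the job is handed in when it is done.

```bash
mkdir -p pics; ls; python3 - <<'E'
from plant import bot
import cv2, json
s=bot.read_state(); print(s)
for n in ["scene","top","wrist"]:
    im=bot.camera(n); cv2.imwrite(f"pics/{n}0.png",im[:,:,::-1]); 
    c=bot.get_calibration(n); print(n,{k:(v.tolist() if hasattr(v,'tolist') else v) for k,v in c.items()})
E
```

```text
pics
{'t': 0.0, 'joint_pos': array([ 1.50311786e+00,  3.59367166e-01,  1.10802250e-02, -3.56713867e-04,
       -1.22411815e+00, -2.88146942e-01]), 'qvel': array([ 3.37621005e-04, -4.09478606e-04, -1.22475699e-05, -3.70495914e-04,
       -8.43413558e-04, -3.91422520e-04]), 'tau': array([ 9.63355269e-04, -5.82720709e+01,  2.93063951e+01,  6.99716136e+00,
        6.92514455e-03, -1.48803665e-04]), 'tcp_pos': array([234.95601828, 632.21621821, 196.44360691]), 'eef_rot': array([ 9.84204154e-01, -1.77035330e-01, -7.81883788e-05,  8.17946986e-04]), 'contact_force': array([-0.51322643, -0.44761808, -0.78029626]), 'moment': array([0.04681233, 0.05055338, 0.03468547]), 'width': 87.49469648643661}
scene {'fx': 394.3953395010904, 'fy': 394.3953395010904, 'cx': 278.21163209994097, 'cy': 212.64504737803148, 'distortion': [-0.07352356420512543, 0.0, 0.0, 0.0, 0.0], 'view': [[0.7962563031982967, -0.6046744793915254, 0.018565386868310493, -316.46303832129973], [0.43540934588033187, 0.5941277419770779, 0.6763364013072785, -397.65309656252094], [-0.4199935727330167, -0.5304535796710268, 0.7363588789966
[... 268 characters left out ...]
-0.012387071897581, 178.788443405084], [0.987614965816158, -0.002365540841483057, 0.1568792003819381, -546.5374490300794], [-0.15689645197945637, -0.012166610823490237, 0.9875401140902217, -838.4388656817874], [0.0, 0.0, 0.0, 1.0]]}
wrist {'fx': 304.83396225718036, 'fy': 304.83396225718036, 'cx': 282.283057329821, 'cy': 205.83792503822315, 'distortion': [-0.04783407638373158, 0.0, 0.0, 0.0, 0.0], 'T_tool_cam': [[-0.0007904102142212983, 0.9670180038970143, 0.25470680279632807, 68.44643904294509], [0.9999995818804746, 0.0008814759677432775, -0.00024339062166538677, 0.3130986471623354], [-0.00045988103861587047, 0.254706503920007, -0.9670182962955134, -186.8995456557259], [0.0, 0.0, 0.0, 1.0]]}
```

View pics/top0.png

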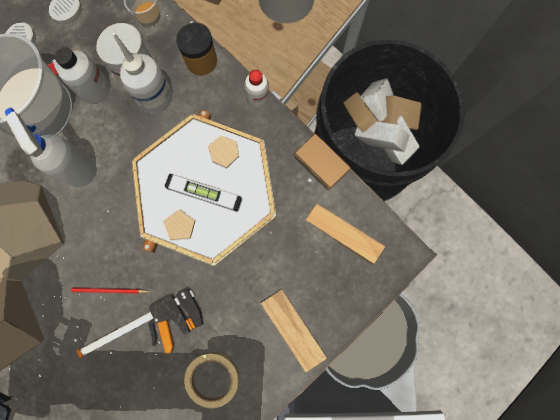

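View pics/scene0.png

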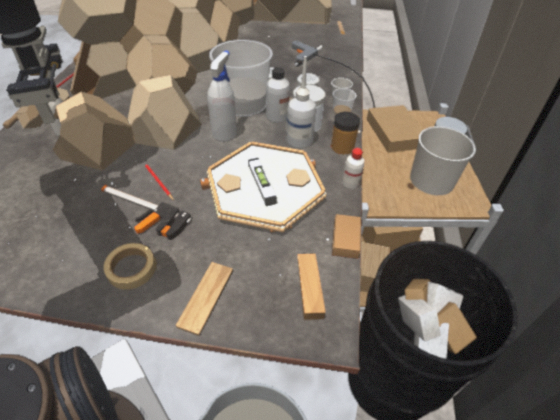

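View pics/wrist0.png

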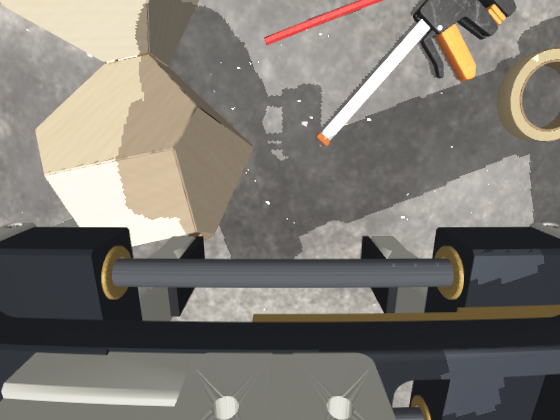

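```bash
python3 - <<'E'
import cv2
a=cv2.imread("pics/top0.png"); b=cv2.imread("pics/scene0.png")
cv2.imwrite("pics/top0z.png",cv2.resize(a[100:380,120:400],None,fx=2.14,fy=2.14,interpolation=cv2.INTER_CUBIC))
cv2.imwrite("pics/sc0z.png",cv2.resize(b[130:340,150:380],None,fx=2.8,fy=2.8,interpolation=cv2.INTER_CUBIC))
E
```

```text
(no output)
```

View pics/top0z.png

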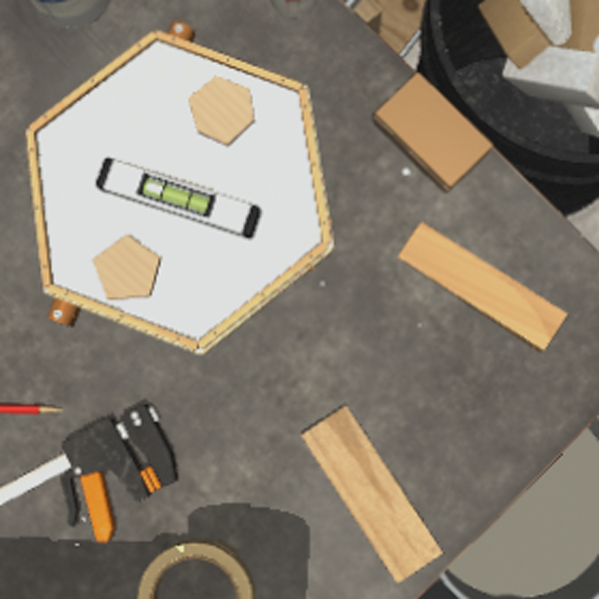

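View pics/sc0z.png

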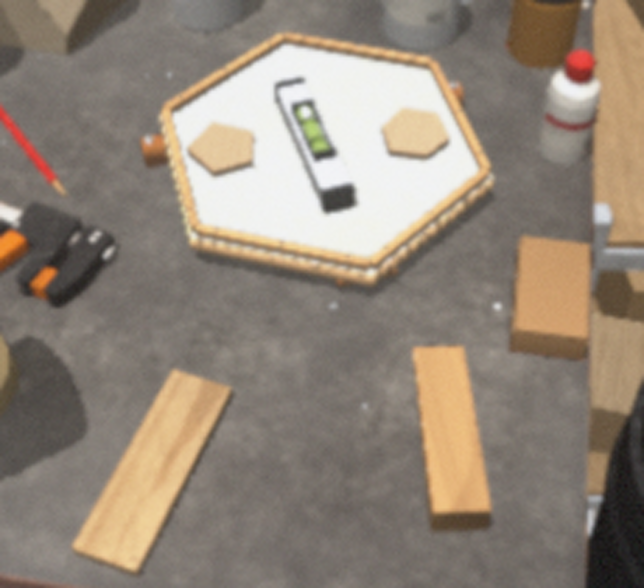

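```bash
cat > h.py <<'E'
import numpy as np, cv2
from plant import bot
from scipy.spatial.transform import Rotation as R
def cal(n):
    c=bot.get_calibration(n); K=np.array([[c['fx'],0,c['cx']],[0,c['fy'],c['cy']],[0,0,1.]])
    return c,K,np.array(c['distortion'],float)
F=np.diag([1,-1,-1.])
def view(n,st=None):
    c,K,d=cal(n)
    if n=='wrist':
        T=np.eye(4); T[:3,:3]=R.from_quat(st['eef_rot']).as_matrix(); T[:3,3]=st['tcp_pos']
        V=np.linalg.inv(T@np.array(c['T_tool_cam']))
    else: V=np.array(c['view'])
    return V,K,d
def proj(n,P,st=None):
    V,K,d=view(n,st); P=np.atleast_2d(np.asarray(P,float))
    Q=(P@V[:3,:3].T+V[:3,3])@F
    p,_=cv2.projectPoints(Q,np.zeros(3),np.zeros(3),K,d); return p[:,0]
def unproj(n,px,z,st=None):
    V,K,d=view(n,st); px=np.atleast_2d(np.asarray(px,float)); z=np.broadcast_to(z,len(px))
    u=cv2.undistortPoints(px[:,None],K,d)[:,0]
    D=np.c_[u,np.ones(len(u))]@F@V[:3,:3]   # rotate to world
    C=-V[:3,:3].T@V[:3,3]
    return C+D*((z-C[2])/D[:,2])[:,None]
def zoom(im,r0,r1,c0,c1,f,name):
    cv2.imwrite(name,cv2.resize(im[r0:r1,c0:c1],None,fx=f,fy=f,interpolation=cv2.INTER_CUBIC))
E
python3 - <<'E'
from h import *
a=cv2.imread("pics/top0.png"); b=cv2.imread("pics/scene0.png")
zoom(a,195,275,295,395,8,"pics/a.png"); zoom(b,245,325,280,345,7,"pics/b.png"); zoom(a,105,275,125,285,3.5,"pics/c.png")
E
```

```text
(no output)
```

View pics/a.png

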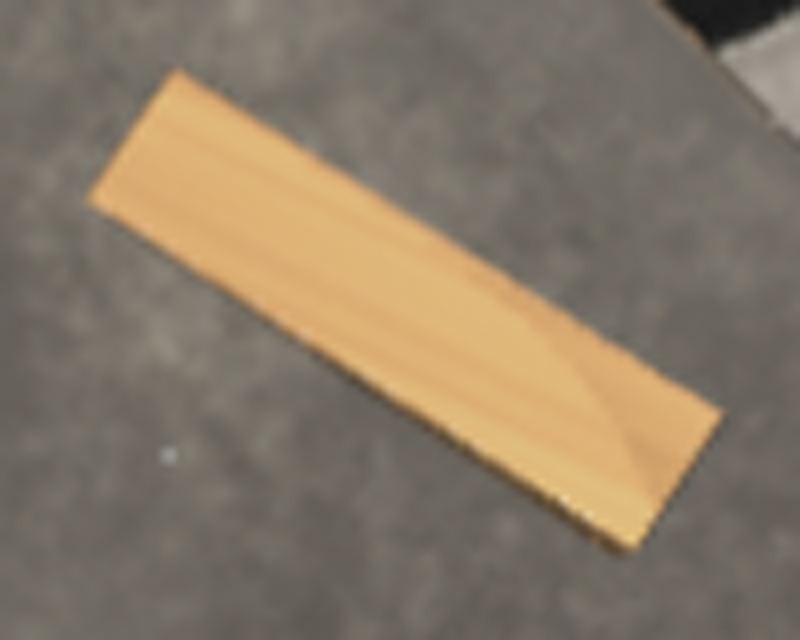

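View pics/b.png

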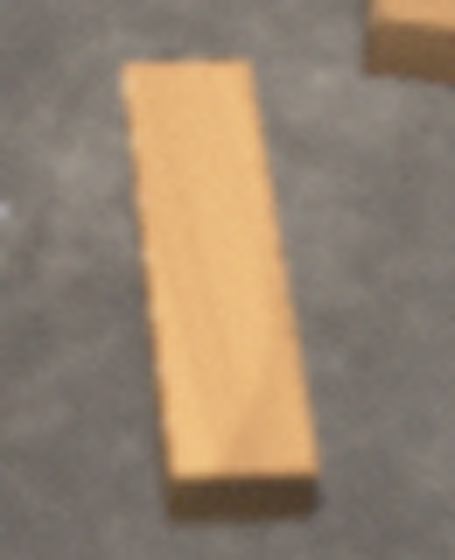

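View pics/c.png

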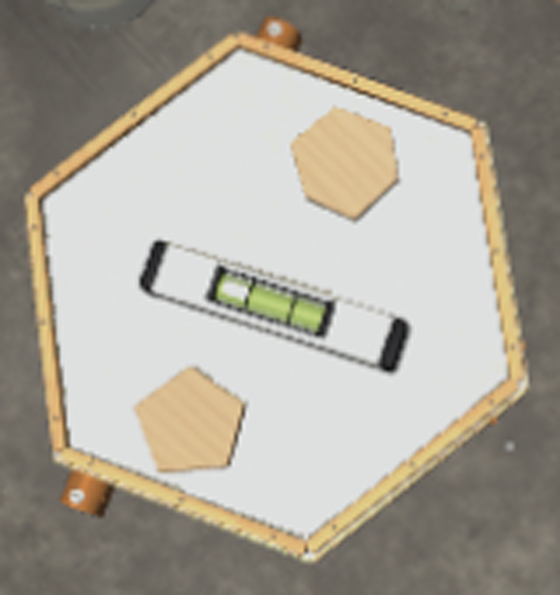

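```bash
cat > fit.py <<'E'
from h import *
from scipy.optimize import least_squares
wt=[(317.25,203.5),(306.25,220),(374.4,264),(385,246.6)]
ws=[(297.6,253.9),(315.7,253.7),(304.6,312.9),(325.1,312.9)]
# wedge local: thin-left(+y),thin-right...
def wed(p):
    x,y,a=p; c,s=np.cos(a),np.sin(a)
    L=np.array([[80,20,4],[80,-20,4],[-80,-20,29],[-80,20,29]],float)
    return np.c_[x+c*L[:,0]-s*L[:,1],y+s*L[:,0]+c*L[:,1],L[:,2]]
u=unproj('top',wt,[4,4,29,29]); print(u.round(1)); us=unproj('scene',ws,[4,4,29,29]); print(us.round(1))
print([np.linalg.norm(u[i]-u[(i+1)%4]).round(1) for i in range(4)])
m=(u[0]+u[1])/2; b=(u[2]+u[3])/2
p0=[*((m+b)/2)[:2],np.arctan2(*(m-b)[1::-1])]
W0=wed(p0)
order=[np.argmin(np.linalg.norm(W0[:,:2]-q[:2],axis=1)) for q in u]; os_=[np.argmin(np.linalg.norm(W0[:,:2]-q[:2],axis=1)) for q in us]
print(order,os_)
for use in ('t','s','ts'):
    f=lambda p:np.r_[(proj('top',wed(p)[order])-wt).ravel()*('t' in use),(proj('scene',wed(p)[os_])-ws).ravel()*('s' in use)]
    r=least_squares(f,p0); print('wedge',use,r.x.round(3),np.sqrt(np.mean(r.fun**2)).round(2))
# board: order low corner, then ccw angles in board frame (x away from low)
bt=np.array([(523,383),(308,551),(60,455),(28,192),(238,36),(483,124)])/3.5+[125,105]
bs=np.array([(375,268),(193,236),(165,108),(283,38),(433,60),(490,178)])/2.8+[150,130]
def boardR(p):
    x,y,a,th,z=p   # z: underside origin; th pitch: +x raised
    return R.from_euler('z',a)*R.from_euler('y',-th),np.array([x,y,z])
def brd(p,h=25):
    Rm,t=boardR(p)
    return Rm.apply([[155*np.cos(k),155*np.sin(k),h] for k in np.pi+np.arange(6)*np.pi/3*SG])+t
ub=unproj('top',bt,45); print(ub.round(1)); print(unproj('scene',bs,45).round(1))
d=ub[3]-ub[0]
for SG in (1,-1):
  for use in ('t','s','ts'):
    f=lambda p:np.r_[(proj('top',brd(p))-bt).ravel()*('t' in use),(proj('scene',brd(p))-bs).ravel()*('s' in use),(p[3]-.045)*50,(p[4]-22)*.15]
    r=least_squares(f,[*ub[:,:2].mean(0),np.arctan2(d[1],d[0]),.05,22]); print('board',SG,use,r.x.round(3),np.sqrt(np.mean(r.fun**2)).round(2))
    Rm,t=boardR(r.x); print(' low corner',(Rm.apply([-155,0,0])+t).round(1),'strip',(Rm.apply([-138,0,-10])+t).round(1),'batten',(Rm.apply([62,0,0])+t).round(1))
# level caps
lv=np.array([(152,267),(396,346)])/3.5+[125,105]
l=unproj('top',lv,60); print('level',l.round(1),np.arctan2(*(l[0]-l[1])[1::-1]),np.linalg.norm(l[0]-l[1]))
E
python3 fit.py
```

```text
[[570.4  89.3   4. ]
 [536.8 112.    4. ]
 [446.7 -18.   29. ]
 [480.4 -40.   29. ]]
[[539.1 115.4   4. ]
 [571.9  91.8   4. ]
 [448.7 -15.   29. ]
 [480.2 -38.6  29. ]]
[np.float64(40.6), np.float64(160.1), np.float64(40.2), np.float64(159.5)]
[np.int64(1), np.int64(0), np.int64(3), np.int64(2)] [np.int64(0), np.int64(1), np.int64(3), np.int64(2)]
wedge t [508.62   35.842   0.965] 0.3
wedge s [510.058  38.507   0.96 ] 0.16
wedge ts [509.134  37.006   0.962] 0.61
[[542.  175.6  45. ]
 [449.8 292.6  45. ]
 [502.1 432.5  45. ]
 [653.1 458.5  45. ]
 [745.  339.9  45. ]
 [690.5 198.1  45. ]]
[[542.6 171.5  45. ]
 [444.3 286.2  45. ]
 [506.  436.2  45. ]
 [651.3 458.2  45. ]
 [748.2 346.   45. ]
 [684.7 193.5  45. ]]
board 1 t [577.225 283.148   4.392   2.006  95.981] 21.52
 low corner [556.7 221.1 -44.6] strip [556.1 219.3 -24.9] batten [585.4 308.  152.2]
board 1 s [577.754 292.136   4.139   1.181  30.422] 14.34
 low corner [ 609.7  341.6 -113. ] strip [ 601.2  328.4 -101. ] batten [565.  272.3  87.8]
board 1 ts [591.036 293.576   4.41    2.004  40.711] 22.63
 low corner [ 571.6  231.4 -100. ] strip [571.1 229.6 -80.3] batten [598.8 318.4  97. ]
board -1 t [6.01307e+02 3.19717e+02 1.20400e+00 3.30000e-02 1.82500e+00] 0.78
 low corner [545.7 175.1  -3.3] strip [551.9 191.3 -12.7] batten [623.6 377.6   3.9]
board -1 s [6.04895e+02 3.27362e+02 1.21000e+00 3.50000e-02 6.91500e+00] 0.81
 low corner [550.1 182.5   1.4] strip [556.3 198.7  -8. ] batten [626.8 385.3   9.1]
board -1 ts [5.99286e+02 3.18614e+02 1.20400e+00 1.60000e-02 1.33340e+01] 1.37
 low corner [543.7 173.9  10.8] strip [549.9 190.    1.1] batten [621.5 376.5  14.3]
level [[605.  380.5  60. ]
 [560.2 244.4  60. ]] 1.252528977619492 143.26459767038054
```

```bash
cat >> fit.py <<'E'
print('---')
def brd2(p): 
    Rm,t=boardR(p); return Rm.apply([[p[5]*np.cos(k),p[5]*np.sin(k),25] for k in np.pi-np.arange(6)*np.pi/3])+t
for use in ('t','s','ts'):
    f=lambda p:np.r_[(proj('top',brd2(p))-bt).ravel()*('t' in use),(proj('scene',brd2(p))-bs).ravel()*('s' in use),(p[3]-.045)*100,(p[4]-23)*.5]
    r=least_squares(f,[*ub[:,:2].mean(0),np.arctan2(d[1],d[0]),.05,22,153]); print('board',use,r.x.round(3),np.sqrt(np.mean(r.fun**2)).round(2))
    Rm,t=boardR(r.x); print(' low corner',(Rm.apply([-155,0,0])+t).round(1),'strip',(Rm.apply([-138,0,-10])+t).round(1),'batten',(Rm.apply([62,0,0])+t).round(1))
E
python3 fit.py | sed -n '/---/,$p'
```

```text
---Traceback (most recent call last):
  File "fit.py", line 44, in <module>
    r=least_squares(f,[*ub[:,:2].mean(0),np.arctan2(d[1],d[0]),.05,22,153]); print('board',use,r.x.round(3),np.sqrt(np.mean(r.fun**2)).round(2))
    return func(*args, **kwargs)
    vector_fun = VectorFunction(
        fun_wrapped,
    ...<6 lines>...
        workers=workers
    )
    self._update_fun()
    ~~~~~~~~~~~~~~~~^^
    self.f = self.fun_wrapped(xp_copy(self.x))
             ~~~~~~~~~~~~~~~~^^^^^^^^^^^^^^^^^
    return np.atleast_1d(self.fun(x))
                         ~~~~~~~~^^^
    return self.f(x, *self.args, **self.kwargs)
           ~~~~~~^^^^^^^^^^^^^^^^^^^^^^^^^^^^^^
  File "fit.py", line 43, in <lambda>
    f=lambda p:np.r_[(proj('top',brd2(p))-bt).ravel()*('t' in use),(proj('scene',brd2(p))-bs).ravel()*('s' in use),(p[3]-.045)*100,(p[4]-23)*.5]
                                 ~~~~^^^
  File "fit.py", line 41, in brd2
    Rm,t=boardR(p); return Rm.apply([[p[5]*np.cos(k),p[5]*np.sin(k),25] for k in np.pi-np.arange(6)*np.pi/3])+t
         ~~~~~~^^^
  File "fit.py", line 24, in boardR
    x,y,a,th,z=p   # z: underside origin; th pitch: +x raised
    ^^^^^^^^^^
ValueError: too many values to unpack (expected 5)
```

```bash
sed -i 's/x,y,a,th,z=p  /x,y,a,th,z=p[:5]  /' fit.py
python3 fit.py | sed -n '/---/,$p'
```

```text
---
board t [5.96641e+02 3.16204e+02 1.20400e+00 4.50000e-02 2.30000e+01 1.49367e+02] 0.25
 low corner [541.2 171.6  16. ] strip [547.4 187.9   6.8] batten [618.8 374.   25.8]
board s [5.94438e+02 3.12937e+02 1.21000e+00 4.60000e-02 2.30000e+01 1.48736e+02] 0.56
 low corner [539.8 168.   15.9] strip [546.  184.4   6.7] batten [616.3 370.9  25.8]
board ts [5.96852e+02 3.16229e+02 1.20600e+00 4.60000e-02 2.06900e+01 1.49669e+02] 0.71
 low corner [541.7 171.6  13.6] strip [547.9 187.9   4.4] batten [618.9 374.1  23.5]
```

```bash
cat >> h.py <<'E'
def down(yaw,tilt=0):
    c,s=np.cos(yaw),np.sin(yaw)
    M=np.array([[c,s,0],[s,-c,0],[0,0,-1.]])  # cols x=(c,s,0), y=(s,-c,0), z=-Z
    return (R.from_matrix(M)*R.from_euler('y',tilt)).as_quat()
E
python3 - <<'E'
from h import *
for p,y in [((485,20,220),1.1),((470.1,-19.3,4),.962),((477.5,5,4),1.205),((520,115,4),1.205)]:
    for k in (0,np.pi): print(p,y+k,bot.solve_ik(list(p),list(down(y+k))))
bot.move_ptp([485,20,220],list(down(1.1)))
s=bot.read_state(); im=bot.camera('wrist'); t=bot.camera('top')
np.save('w1.npy',np.r_[s['tcp_pos'],s['eef_rot']])
print(s['t'],s['tcp_pos'],s['eef_rot'],down(1.1),s['contact_force'])
cv2.imwrite('pics/w1.png',im[:,:,::-1]);cv2.imwrite('pics/t1.png',t[:,:,::-1])
E
```

```text
(485, 20, 220) 1.1 [ 0.44742106  0.02623538 -0.35607271  0.         -1.18848823  2.22337527]
(485, 20, 220) 4.241592653589793 [ 0.44742106  0.02623538 -0.35607271  0.         -1.18848823 -0.91821739]
(470.1, -19.3, 4) 0.962 [ 0.37885234  0.25264341 -0.67171407  0.         -0.64643886  2.15394399]
(470.1, -19.3, 4) 4.103592653589793 [ 0.37885234  0.25264341 -0.67171407  0.         -0.64643886 -0.98764866]
(477.5, 5, 4) 1.205 [ 0.42379236  0.26245295 -0.65654073  0.         -0.65180265  2.35200397]
(477.5, 5, 4) 4.346592653589793 [ 0.42379236  0.26245295 -0.65654073  0.         -0.65180265 -0.78958868]
(520, 115, 4) 1.205 [ 0.58607301  0.33715419 -0.53601613  0.         -0.69762601  2.18972332]
(520, 115, 4) 4.346592653589793 [ 0.58607301  0.33715419 -0.53601613  0.         -0.69762601 -0.95186934]
2.5083 [485.1507045   20.37990488 219.99299294] [8.52493699e-01 5.22737499e-01 1.83329992e-05 2.61738188e-06] [0.85252452 0.52268723 0.         0.        ] [ 0.14242785  0.34731587 -0.2824572 ]
```

View pics/w1.png

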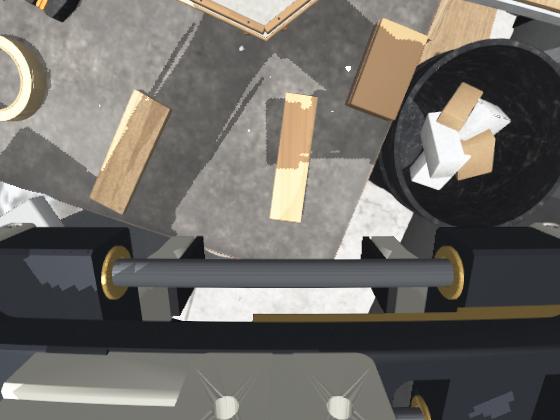

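View pics/t1.png

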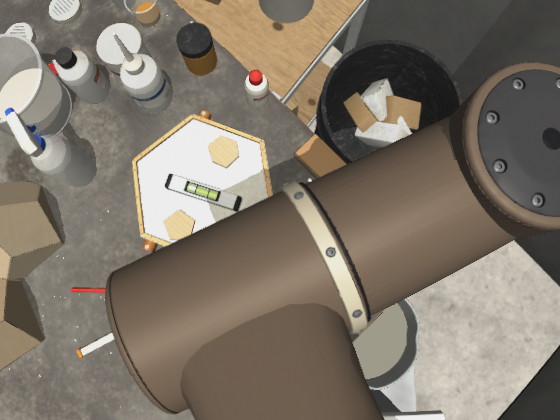

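```bash
python3 - <<'E'
from h import *
a=cv2.imread("pics/w1.png")
zoom(a,80,230,250,340,4,"pics/d.png"); zoom(a,0,50,170,330,5,"pics/e.png")
E
```

```text
(no output)
```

View pics/d.png

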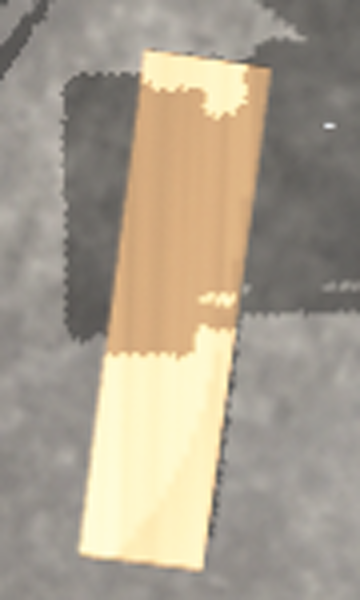

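View pics/e.png

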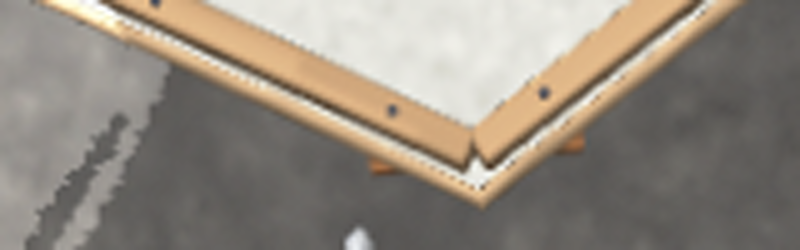

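```bash
python3 - <<'E'
from h import *
v=np.load('w1.npy'); st=dict(tcp_pos=v[:3],eef_rot=v[3:])
w=np.array([(143,50),(270,69),(204,570),(79,554)])/4+[250,80]
u=unproj('wrist',w,[4,4,29,29],st); print(u.round(1)); print([np.linalg.norm(u[i]-u[(i+1)%4]).round(1) for i in range(4)])
m=(u[0]+u[1])/2;b=(u[2]+u[3])/2; print('centre',(m+b)/2,'yaw',np.arctan2(*(m-b)[1::-1]))
bc=np.array([(483,207),(478,183),(372,168),(582,145)])/5+[170,0]
q=unproj('wrist',bc,[16,31,8,8],st); print(q.round(1)); e=q[2]-q[3]; print('strip mid',(q[2]+q[3])/2,np.linalg.norm(e),'yaw',np.arctan2(*(e)[1::-1])-np.pi/2)
e=q[3]-q[2]; print(np.arctan2(e[1],e[0])+np.pi/2)
# edges directions (bottom edges of board)
ed=np.array([(130,42),(480,207),(483,207),(745,8)])/5+[170,0]
z=unproj('wrist',ed,16,st)
for a,c in ((0,1),(2,3)):
    dd=(z[c]-z[a]); print(np.degrees(np.arctan2(dd[1],dd[0])))
E
```

```text
[[538.4 115.1   4. ]
 [571.4  91.9   4. ]
 [482.4 -38.9  29. ]
 [448.7 -15.6  29. ]]
[np.float64(40.3), np.float64(160.2), np.float64(41.0), np.float64(160.5)]
centre [510.23367728  38.10708683  16.5       ] yaw 0.9711248652775482
[[543.7 175.6  16. ]
 [544.  176.9  31. ]
 [524.7 197.4   8. ]
 [571.6 179.    8. ]]
strip mid [548.17374111 188.19480375   8.        ] 50.418995878981534 yaw 1.1974063090816633
1.1974063090816633
-51.27736598424479
8.240468089988095
```

```bash
cat >> h.py <<'E'
S=np.array([548.,188.]); BY=1.20; AX=np.array([np.cos(BY),np.sin(BY)])
def gp(tip_s,z,g=146): 
    p=S+(tip_s-g)*AX; return [p[0],p[1],z]
E
python3 - <<'E'
from h import *
a=.966; g=np.array([510,37.7])-66*np.array([np.cos(a),np.sin(a)])
q=list(down(a)); 
bot.move_gripper(70)
bot.move_ptp([g[0],g[1],70],q); bot.line_to([g[0],g[1],5],100)
s0=bot.read_state(); bot.move_gripper(30,30)
s=bot.read_state(); print(s0['t'],s['t'],s['tcp_pos'],s['width'],s0['contact_force'],s['contact_force'])
im=bot.camera('wrist'); sc=bot.camera('scene'); t=bot.camera('top')
for n,i in (('w2',im),('s2',sc),('t2',t)): cv2.imwrite(f'pics/{n}.png',i[:,:,::-1])
h=np.hstack([im,sc])[:,:,::-1]; cv2.imwrite('pics/h2.png',cv2.resize(h,(800,300),interpolation=cv2.INTER_AREA))
E
```

```text
4.6417 5.4917 [472.43761842 -16.62905924   4.96237932] 29.878553559161627 [-0.44420513  0.3281658   0.25700805] [ 1.0406843   0.06905266 -0.07712542]
```

View pics/h2.png

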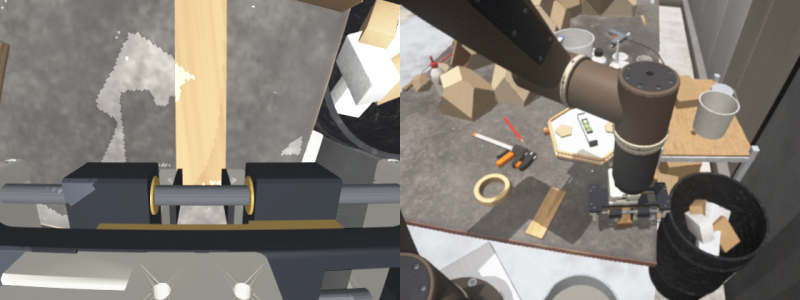

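View pics/t2.png

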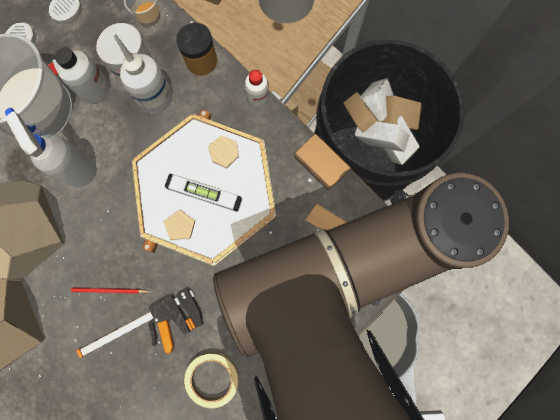

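View pics/w2.png

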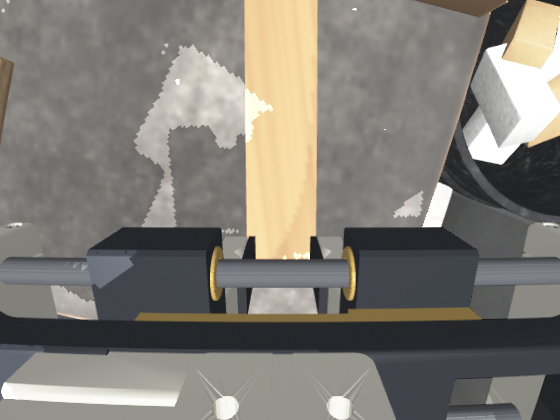

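```bash
python3 - <<'E'
from h import *
s=bot.read_state(); print(s['tcp_pos'],s['t'],R.from_quat(s['eef_rot']).as_matrix().round(3))
Rm=R.from_quat(s['eef_rot']).as_matrix()
T=lambda P:np.asarray(P,float)@Rm.T+s['tcp_pos']
print(proj('wrist',T([[9.5,15,0],[9.5,15,-19],[-9.5,15,0],[-9.5,15,-19],[9.5,15,-35],[-14,20,-22],[-14,20,5],[40,20,-14]]),s).round(0))
a=cv2.imread('pics/w2.png'); zoom(a,210,330,220,345,6,'pics/f.png')
E
```

```text
[472.48226525 -16.59988864   4.97883375] 5.6417 [[ 0.569  0.823 -0.   ]
 [ 0.823 -0.569 -0.   ]
 [-0.    -0.    -1.   ]]
[[305. 220.]
 [308. 229.]
 [305. 247.]
 [307. 259.]
 [310. 239.]
 [316. 269.]
 [311. 251.]
 [317. 176.]]
```

View pics/f.png

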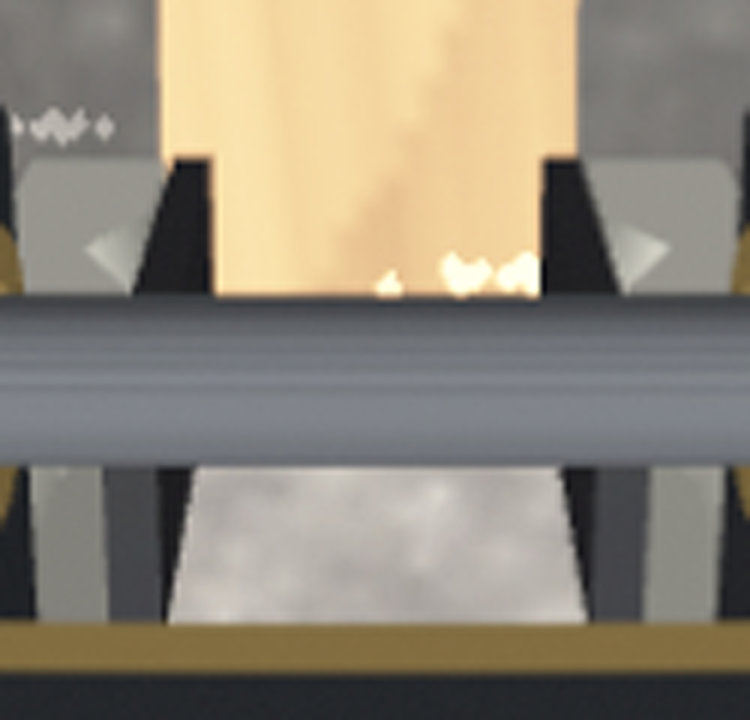

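```bash
python3 - <<'E'
from h import *
a=cv2.imread('pics/s2.png'); zoom(a,210,340,240,400,5,'pics/g.png')
s=bot.read_state(); Rm=R.from_quat(s['eef_rot']).as_matrix()
T=lambda P:np.asarray(P,float)@Rm.T+s['tcp_pos']
print((proj('scene',T([[9.5,15,0],[9.5,-15,0],[9.5,15,-30],[9.5,-15,-30],[0,0,0],[0,0,-66]]))-[240,210])*5)
a=cv2.imread('pics/wrist0.png'); zoom(a,220,330,80,480,2,'pics/g2.png')
E
```

```text
[[402.43743814 491.65711571]
 [327.71989388 494.21004767]
 [410.13853986 453.53963197]
 [333.22167076 456.09420248]
 [367.55729417 514.36835607]
 [382.91457995 428.14424278]]
```

View pics/g.png

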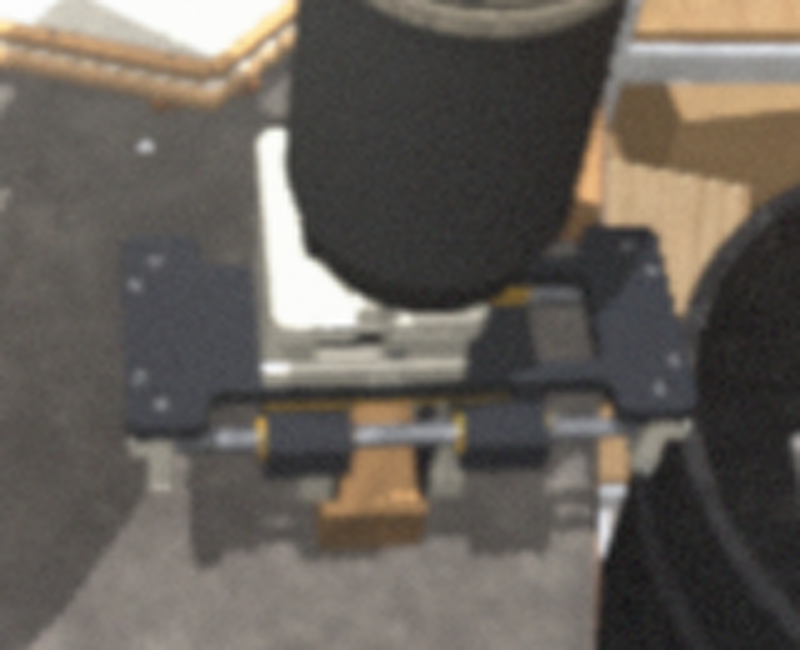

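View pics/g2.png

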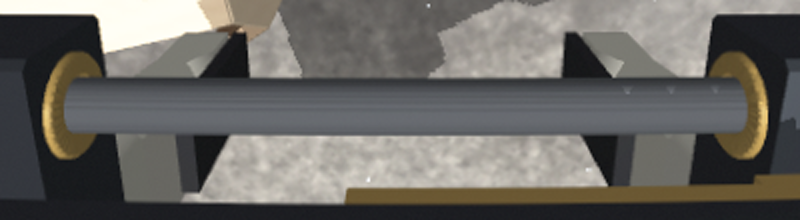

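The gripper closed to 29.9 mm on a 40 mm wedge, so it missed. The wrist picture (pad tips at row 236) and the scene picture put the fingertips about 29 mm behind the nominal TCP, so they are hovering above the wedge. I'll reopen and go down in guarded steps.

```bash
python3 - <<'E'
from h import *
bot.move_gripper(66)
s=bot.read_state(); x,y=472.43,-16.63; f0=s['contact_force']
for z in (-5,-12,-18,-21):
    bot.line_to([x,y,z],40); s=bot.read_state(); df=s['contact_force']-f0; print(z,s['tcp_pos'].round(1),df.round(2))
    if abs(df[2])>4: break
bot.move_gripper(30,25); s=bot.read_state(); print(s['t'],s['width'],s['tcp_pos'],s['contact_force'])
im=bot.camera('wrist'); sc=bot.camera('scene')
cv2.imwrite('pics/h3.png',cv2.resize(np.hstack([im,sc])[:,:,::-1],(800,300),interpolation=cv2.INTER_AREA)); cv2.imwrite('pics/w3.png',im[:,:,::-1])
E
```

```text
-5 [472.1 -16.8  -5.4] [-0.36  0.22  1.05]
-12 [472.2 -16.7 -12.3] [ 1.22 -0.53 -0.33]
-18 [472.1 -16.7 -18.3] [0.6  0.03 0.15]
-21 [472.3 -16.7 -21.2] [ 0.66 -0.37  0.11]
8.2667 39.990197399238056 [472.46502301 -16.62524992 -20.9319667 ] [-0.43290475 -0.03582224  1.11292489]
```

View pics/h3.png

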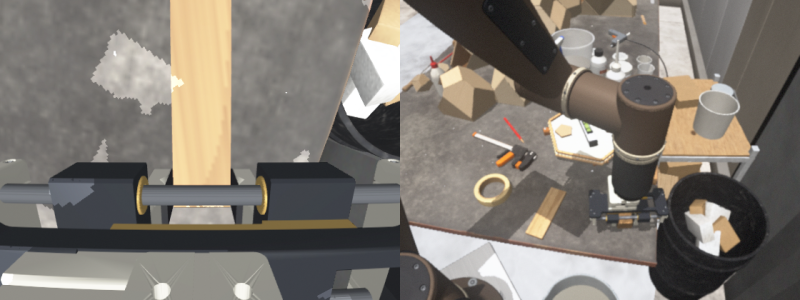

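```bash
python3 - <<'E'
from h import *
q=list(down(BY)); Z=-21
bot.line_to(gp(-45,Z),60,ori=q); s=bot.read_state(); print(s['t'],s['tcp_pos'],s['contact_force'],s['width'])
im=bot.camera('wrist'); sc=bot.camera('scene'); t=bot.camera('top')
np.save('w4.npy',np.r_[s['tcp_pos'],s['eef_rot']])
cv2.imwrite('pics/h4.png',cv2.resize(np.hstack([t,sc])[:,:,::-1],(800,300),interpolation=cv2.INTER_AREA)); cv2.imwrite('pics/w4.png',im[:,:,::-1]);cv2.imwrite('pics/s4.png',sc[:,:,::-1]);cv2.imwrite('pics/t4.png',t[:,:,::-1])
E
```

```text
8.975 [478.99482159  10.1260722  -20.94029368] [1.53905276 1.32913104 0.90421422] 40.18829059308013
```

View pics/h4.png

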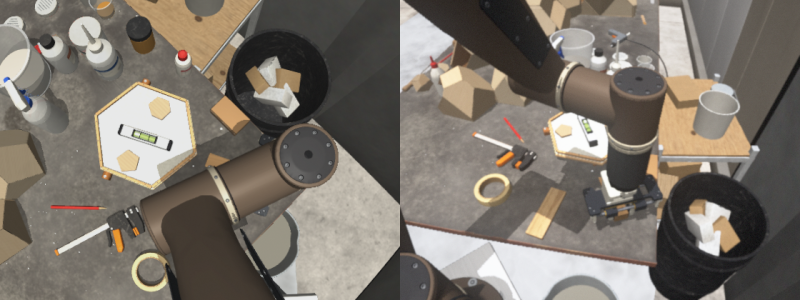

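View pics/w4.png

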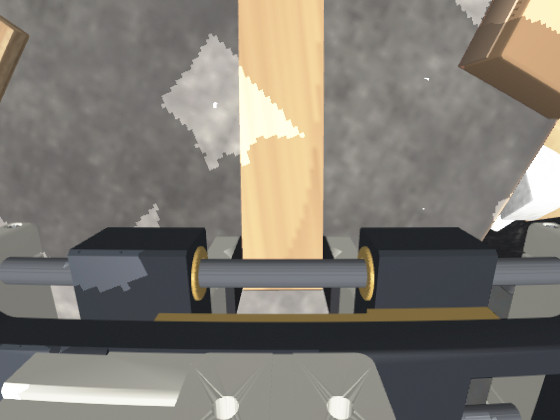

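```bash
python3 - <<'E'
from h import *
v=np.load('w4.npy'); st=dict(tcp_pos=v[:3],eef_rot=v[3:]); Rm=R.from_quat(v[3:]).as_matrix()
T=lambda P:np.asarray(P,float)@Rm.T+v[:3]
print('butt exp',proj('wrist',T([[-14,20,-50],[-14,-20,-50]]),st).round(1))
B=np.array([(375,117),(420,72),(491,150),(447,188)])/2.14+[120,100]
for z in (0,40,60):
    u=unproj('top',B,z)[:,:2]-S; print(z,np.c_[u@AX,u@[-AX[1],AX[0]]].round(0).tolist())
u=unproj('wrist',[(460,65),(475,30),(560,118)],0,st)[:,:2]-S; print(np.c_[u@AX,u@[-AX[1],AX[0]]].round(0).tolist())
# wedge edge line
u=unproj('wrist',[(238,0),(241,230),(322,0),(324,230)],[8,25,8,25],st)[:,:2]-S; print(np.c_[u@AX,u@[-AX[1],AX[0]]].round(1).tolist())
E
```

```text
butt exp [[321.6 293.5]
 [242.5 293.6]]
0 [[-6.0, -137.0], [-31.0, -196.0], [-122.0, -147.0], [-95.0, -97.0]]
40 [[-9.0, -126.0], [-32.0, -182.0], [-119.0, -135.0], [-94.0, -87.0]]
60 [[-10.0, -120.0], [-33.0, -175.0], [-118.0, -129.0], [-93.0, -82.0]]
[[-92.0, -92.0], [-75.0, -98.0], [-117.0, -153.0]]
[[-65.6, 20.1], [-172.2, 19.9], [-65.7, -18.9], [-172.3, -20.7]]
```

```bash
python3 - <<'E'
from h import *
Z=-21
f0=bot.read_state()['contact_force']
for s_,v in ((-5,60),(15,25),(30,25),(45,25),(55,25)):
    bot.line_to(gp(s_,Z),v); s=bot.read_state(); df=s['contact_force']-f0
    u=s['tcp_pos'][:2]-S; print(s_,s['t'],(u@AX+146).round(1),(df[:2]@AX).round(1),df.round(1),s['width'].round(2))
    if np.linalg.norm(df)>18: break
t=bot.camera('top'); sc=bot.camera('scene');im=bot.camera('wrist')
cv2.imwrite('pics/h5.png',cv2.resize(np.hstack([t,sc])[:,:,::-1],(800,300),interpolation=cv2.INTER_AREA)); cv2.imwrite('pics/w5.png',im[:,:,::-1]);cv2.imwrite('pics/t5.png',t[:,:,::-1]);cv2.imwrite('pics/s5.png',sc[:,:,::-1])
zoom(cv2.imread('pics/t5.png'),160,220,155,255,8,'pics/t5z.png')
E
```

```text
Traceback (most recent call last):
AttributeError: 'float' object has no attribute 'round'
```

```bash
python3 - <<'E'
from h import *
Z=-21
f0=bot.read_state()['contact_force']; print(f0)
for s_,v in ((15,25),(30,25),(45,25),(55,25)):
    bot.line_to(gp(s_,Z),v); s=bot.read_state(); df=s['contact_force']-f0
    u=s['tcp_pos'][:2]-S; print(s_,s['t'],round(float(u@AX+146),1),round(float(df[:2]@AX),1),df.round(1),round(float(s['width']),2))
    if np.linalg.norm(df)>18: break
t=bot.camera('top'); sc=bot.camera('scene');im=bot.camera('wrist')
cv2.imwrite('pics/h5.png',cv2.resize(np.hstack([t,sc])[:,:,::-1],(800,300),interpolation=cv2.INTER_AREA)); cv2.imwrite('pics/w5.png',im[:,:,::-1]);cv2.imwrite('pics/t5.png',t[:,:,::-1]);cv2.imwrite('pics/s5.png',sc[:,:,::-1])
zoom(cv2.imread('pics/t5.png'),160,220,155,255,8,'pics/t5z.png')
E
```

```text
[0.10081681 1.2706761  2.39106226]
15 10.8917 14.3 -3.9 [-0.2 -4.1  3.5] 39.92
30 11.6417 27.3 -11.8 [ -3.2 -11.5   8.3] 39.76
45 12.3917 39.9 -16.4 [ -6.  -15.3  14.6] 39.9
```

View pics/h5.png

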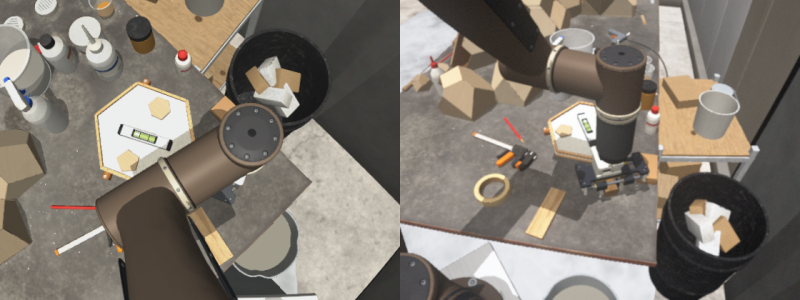

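View pics/t5z.png

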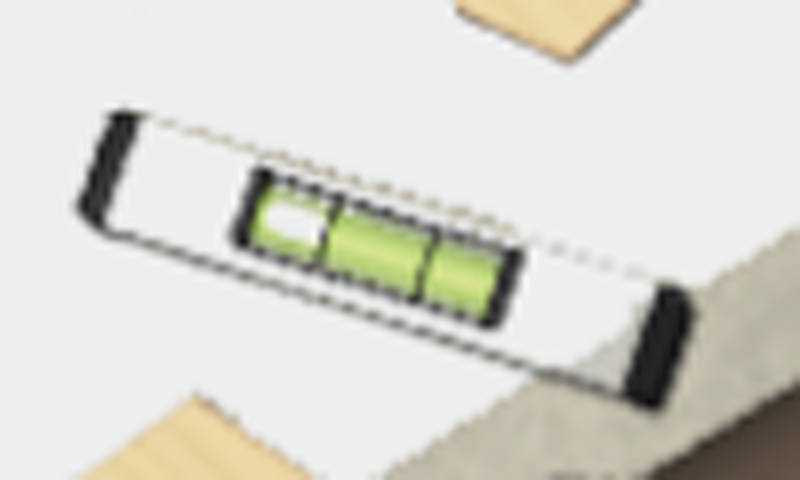

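View pics/w5.png

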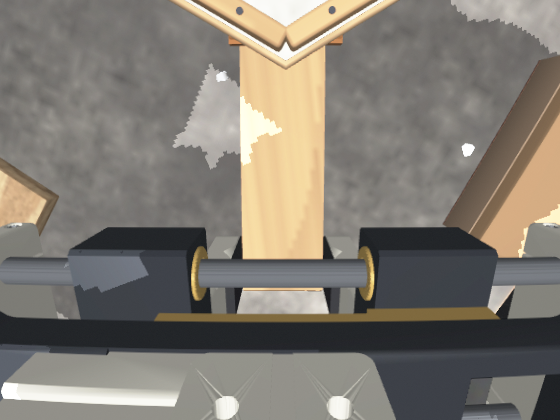

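```bash
python3 - <<'E'
from h import *
for Z in (-19.5,-18,-16.5):
    bot.line_to(gp(45,Z),10); bot.pause(0.15); s=bot.read_state(); f=s['contact_force']
    u=s['tcp_pos'][:2]-S; print(Z,s['t'],s['tcp_pos'].round(1),round(float(u@AX+146),1),round(float(f[:2]@AX),1),f.round(1),s['moment'].round(2),round(float(s['width']),2))
    if f[2]<5: break
E
```

```text
-19.5 12.9917 [508.1  91.1 -20.9] 41.3 -7.6 [-1.3 -7.6 -0.4] [-2.72  0.63 -0.04] 39.86
```

```bash
cat >> h.py <<'E'
import json,os
def step(s_,Z,v=15,wait=0.15,yoff=0):
    bot.line_to(gp(s_,Z),v); bot.pause(wait); s=bot.read_state(); f=s['contact_force']
    u=s['tcp_pos'][:2]-S; print(s_,round(Z,1),'t',round(s['t'],2),'z',round(float(s['tcp_pos'][2]),1),'tip',round(float(u@AX+146),1),'Fax',round(float(f[:2]@AX),1),f.round(1),round(float(s['width']),2))
    Z+=np.clip((f[2]-2)*0.1,-.5,.8)
    return Z,f
def snap(k):
    t=bot.camera('top'); sc=bot.camera('scene')
    cv2.imwrite(f'pics/t{k}.png',t[:,:,::-1]);cv2.imwrite(f'pics/s{k}.png',sc[:,:,::-1])
    A=cv2.resize(t[165:215,160:250,::-1],None,fx=6,fy=6,interpolation=cv2.INTER_CUBIC); B=cv2.resize(sc[130:220,200:330,::-1],None,fx=4,fy=4,interpolation=cv2.INTER_CUBIC)
    H=np.zeros((660,540,3),np.uint8); H[:300,:540]=A; H[300:660,:520]=B[:360]
    cv2.imwrite(f'pics/z{k}.png',cv2.resize(H,None,fx=.9,fy=.9))
E
python3 - <<'E'
from h import *
Z=-19.7
for s_ in (50,55,60,65):
    Z,f=step(s_,Z)
    if f[:2]@AX<-17 or f[2]>9: break
print(Z); snap(6)
E
```

```text
50 -19.7 t 13.62 z -21.0 tip 46.3 Fax -7.5 [-2.7 -7.   0. ] 39.48
55 -19.9 t 14.26 z -21.0 tip 51.0 Fax -8.4 [-3.1 -7.8  4.1] 40.09
60 -19.7 t 14.89 z -21.0 tip 56.4 Fax -7.0 [-3.4 -6.2 -0.9] 39.96
65 -20.0 t 15.53 z -21.0 tip 60.9 Fax -9.2 [-3.8 -8.4  4. ] 39.72
-19.783748704726925
```

View pics/z6.png

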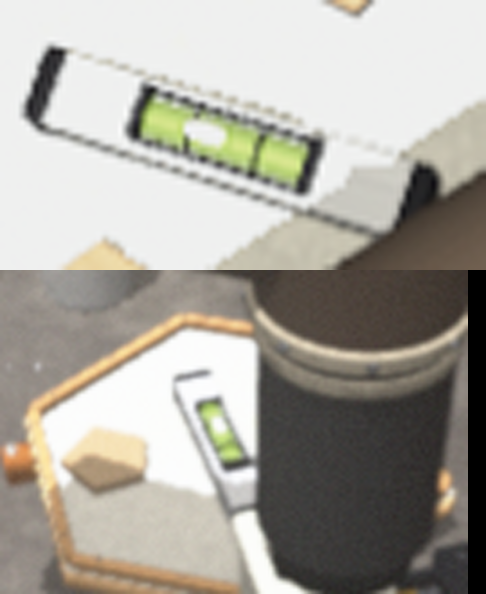

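```bash
cat >> h.py <<'E'
from scipy.ndimage import map_coordinates
def bubble(k):
    t=cv2.imread(f'pics/t{k}.png').astype(float)
    a=np.array([140,110])/5.4+[160,165]; b=np.array([312,163])/5.4+[160,165]
    d=(b-a)/np.linalg.norm(b-a); n=np.array([-d[1],d[0]])
    L=np.linalg.norm(b-a); q=np.arange(0,L,.25)
    P=[]
    for o in (-1.2,-.6,0,.6,1.2):
        p=a+q[:,None]*d+o*n
        P.append([map_coordinates(t[:,:,c],[p[:,1],p[:,0]],order=1) for c in range(3)])
    P=np.mean(P,0); return q,P,a,d
E
python3 - <<'E'
from h import *
bot.pause(1.0); snap(7); q,P,a,d=bubble(7); print(bot.read_state()['t'])
for i in range(0,len(q),2): print(q[i],P[:,i].round(0).tolist(),end=' | ')
E
```

```text
16.725
0.0 [62.0, 101.0, 90.0] | 0.5 [76.0, 145.0, 125.0] | 1.0 [100.0, 186.0, 162.0] | 1.5 [119.0, 211.0, 188.0] | 2.0 [128.0, 220.0, 198.0] | 2.5 [130.0, 222.0, 201.0] | 3.0 [131.0, 222.0, 202.0] | 3.5 [131.0, 222.0, 202.0] | 4.0 [130.0, 222.0, 202.0] | 4.5 [131.0, 222.0, 202.0] | 5.0 [131.0, 223.0, 202.0] | 5.5 [131.0, 223.0, 203.0] | 6.0 [131.0, 223.0, 202.0] | 6.5 [131.0, 222.0, 202.0] | 7.0 [131.0, 222.0, 202.0] | 7.5 [130.0, 222.0, 202.0] | 8.0 [128.0, 217.0, 197.0] | 8.5 [117.0, 194.0, 175.0] | 9.0 [106.0, 160.0, 146.0] | 9.5 [120.0, 160.0, 150.0] | 10.0 [168.0, 198.0, 190.0] | 10.5 [212.0, 227.0, 222.0] | 11.0 [229.0, 236.0, 233.0] | 11.5 [233.0, 237.0, 235.0] | 12.0 [234.0, 238.0, 237.0] | 12.5 [234.0, 238.0, 237.0] | 13.0 [234.0, 238.0, 237.0] | 13.5 [233.0, 237.0, 236.0] | 14.0 [232.0, 237.0, 235.0] | 14.5 [232.0, 237.0, 235.0] | 15.0 [234.0, 238.0, 236.0] | 15.5 [234.0, 238.0, 237.0] | 16.0 [233.0, 238.0, 236.0] | 16.5 [229.0, 237.0, 235.0] | 17.0 [206.0, 232.0, 226.0] | 17.5 [165.0, 225.0, 211.0] | 18.0 [137.0, 219.0, 200.0] | 18.5 [128.0, 218.0, 197.0] | 19.0 [129.0, 219.0, 199.0] | 19.5 [130.0, 221.0, 201.0] | 20.0 [131.0, 222.0, 201.0] | 20.5 [130.0, 220.0, 199.0] | 21.0 [126.0, 212.0, 191.0] | 21.5 [110.0, 181.0, 164.0] | 22.0 [91.0, 145.0, 131.0] | 22.5 [84.0, 140.0, 125.0] | 23.0 [93.0, 168.0, 147.0] | 23.5 [112.0, 201.0, 177.0] | 24.0 [127.0, 218.0, 196.0] | 24.5 [132.0, 221.0, 201.0] | 25.0 [132.0, 222.0, 202.0] | 25.5 [132.0, 222.0, 202.0] | 26.0 [132.0, 222.0, 202.0] | 26.5 [132.0, 222.0, 201.0] | 27.0 [131.0, 221.0, 201.0] | 27.5 [132.0, 221.0, 202.0] | 28.0 [132.0, 222.0, 202.0] | 28.5 [132.0, 222.0, 203.0] | 29.0 [132.0, 222.0, 202.0] | 29.5 [132.0, 220.0, 201.0] | 30.0 [129.0, 217.0, 196.0] | 30.5 [121.0, 204.0, 183.0] | 31.0 [100.0, 161.0, 145.0] | 31.5 [73.0, 101.0, 94.0] | 32.0 [59.0, 64.0, 63.0] | 32.5 [59.0, 57.0, 58.0] | 33.0 [81.0, 79.0, 80.0] |
```

View pics/z7.png

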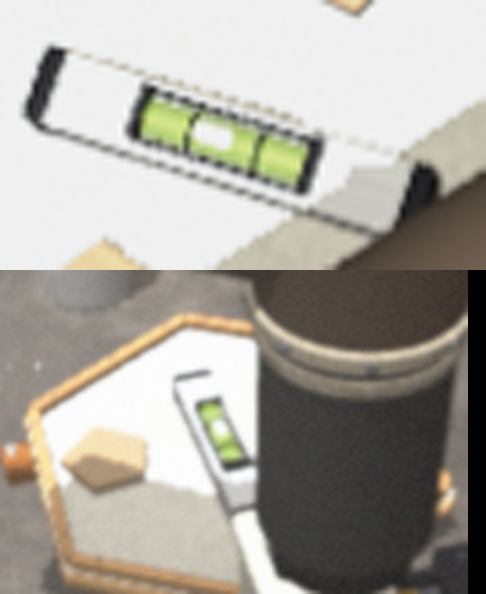

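```bash
cat >> h.py <<'E'
def bub(k):
    q,P,a,d=bubble(k); B=P[0]; G=P[1]
    hi=B>175
    e=[]
    idx=np.where(hi)[0]
    for i,j in ((idx[0]-1,idx[0]),(idx[-1],idx[-1]+1)): e.append(q[i]+(180-B[i])/(B[j]-B[i])*(q[j]-q[i]))
    dark=lambda lo,hi_:q[(q>lo)&(q<hi_)][np.argmin(G[(q>lo)&(q<hi_)])]
    print('edges',np.round(e,2),'lines',dark(7,11.5),dark(20.5,24.5),'centre mm from 15.75:',round((15.75-np.mean(e))*1.88,2))
E
python3 - <<'E'
from h import *
Z=-19.8
Z,f=step(68.3,Z,10,1.0); snap(8); bub(7); bub(8); print(Z)
E
```

```text
68.3 -19.8 t 18.21 z -21.0 tip 64.4 Fax -7.9 [-3.2 -7.2  2.7] 39.95
edges [10.12 17.33] lines 9.25 22.25 centre mm from 15.75: 3.81
edges [12.57 20.21] lines 9.25 22.25 centre mm from 15.75: -1.2
-19.73451882499616
```

View pics/z8.png

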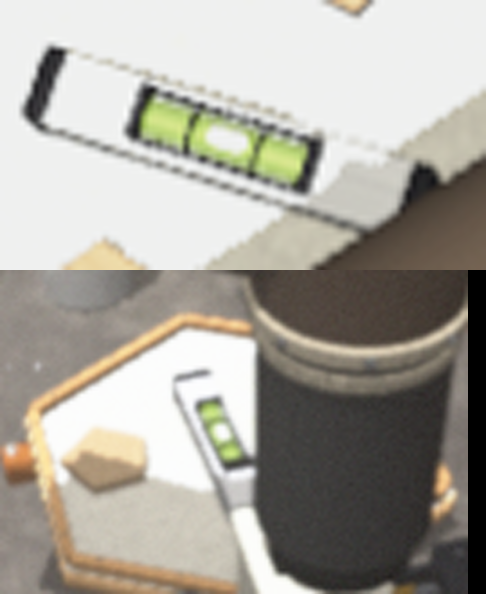

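```bash
python3 - <<'E'
from h import *
Z=-20
for c in (67,66): Z,f=step(c,Z,10,.2)
bot.pause(.6); snap(9); bub(9)
Z,f=step(66,Z,10,.1); print(Z)
E
```

```text
67 -20 t 18.79 z -21.0 tip 64.4 Fax -5.4 [-5.  -3.9  1.5] 39.5
66 -20.1 t 19.24 z -20.8 tip 64.6 Fax -4.2 [-4.8 -2.6 -3.5] 39.41
edges [13.1  20.54] lines 9.25 22.25 centre mm from 15.75: -2.01
66 -20.6 t 20.29 z -21.0 tip 64.6 Fax -5.8 [-5.3 -4.1  0.5] 40.14
-20.699863542450768
```

```bash
python3 - <<'E'
from h import *
Z=-20.7
for c in (65,64,63): Z,f=step(c,Z,10,.2)
bot.pause(.5); snap(10); bub(10)
E
```

```text
65 -20.7 t 20.74 z -20.9 tip 64.7 Fax -2.7 [-4.2 -1.3 -3. ] 39.7
64 -21.2 t 21.2 z -20.9 tip 64.7 Fax 0.9 [-4.5  2.7 -0.2] 40.05
63 -21.4 t 21.65 z -20.9 tip 64.4 Fax 3.6 [-2.1  4.7  0.3] 39.98
edges [12.68 20.26] lines 9.25 22.25 centre mm from 15.75: -1.35
```

```bash
python3 - <<'E'
from h import *
Z=-21.3
for c in (62,61.2):
    Z,f=step(c,Z,8,.9); snap(11); bub(11)
E
```

```text
62 -21.3 t 23.43 z -21.0 tip 62.6 Fax 4.3 [5.3 2.5 0.1] 39.6
edges [11.35 19.06] lines 9.25 22.25 centre mm from 15.75: 1.02
61.2 -21.5 t 24.68 z -21.0 tip 62.1 Fax 5.3 [3.9 4.2 0.8] 39.78
edges [11.08 18.48] lines 9.25 22.25 centre mm from 15.75: 1.83
```

```bash
python3 - <<'E'
from h import *
Z=-20.8
for c,w in ((64,.2),(65.5,.2),(66.5,.9)):
    Z,f=step(c,Z,10,w)
snap(12); bub(12)
for c,w in ((65,.2),(64,.9)): Z,f=step(c,Z,10,w)
snap(13); bub(13)
E
```

```text
64 -20.8 t 25.42 z -21.0 tip 62.2 Fax -3.9 [ 3.2 -5.4  2.4] 39.36
65.5 -20.8 t 25.92 z -21.0 tip 62.5 Fax -7.7 [ 1.8 -8.9  4.8] 39.93
66.5 -20.5 t 27.07 z -21.0 tip 63.1 Fax -6.8 [ 1.  -7.7  4.2] 39.87
edges [11.22 18.81] lines 9.25 22.25 centre mm from 15.75: 1.39
65 -20.3 t 27.67 z -21.0 tip 63.1 Fax -5.5 [-0.5 -5.7 -2.2] 39.88
64 -20.7 t 28.82 z -21.0 tip 63.2 Fax -4.9 [-4.7 -3.5  1.3] 39.46
edges [11.28 19.01] lines 9.25 22.25 centre mm from 15.75: 1.14
```

```bash
python3 - <<'E'
from h import *
Z=-20.8
Z,f=step(63,Z,10,.2)
bot.move_gripper(56); s=bot.read_state(); print(s['t'],s['width'],s['contact_force'])
bot.pause(.5); snap(14); bub(14)
bot.line_to(gp(63-45,-21),80); bot.line_to(gp(63-45,150),150); bot.pause(.3)
s=bot.read_state(); print(s['t'],s['tcp_pos'],s['contact_force']); snap(15); bub(15); np.save('w15.npy',np.r_[s['tcp_pos'],s['eef_rot']])
im=bot.camera('wrist');cv2.imwrite('pics/w15.png',im[:,:,::-1])
E
```

```text
63 -20.8 t 29.38 z -20.9 tip 63.2 Fax -0.7 [-3.7  0.6 -2.3] 39.75
29.925 55.95116938764346 [-0.3135098  -0.23634541 -0.01646574]
edges [11.22 18.97] lines 9.25 22.25 centre mm from 15.75: 1.24
32.8333 [501.44158488  68.6002862  149.54823709] [ 0.24820064 -0.94330786  0.28297499]
edges [11.22 18.93] lines 9.25 22.25 centre mm from 15.75: 1.26
```

View pics/z15.png

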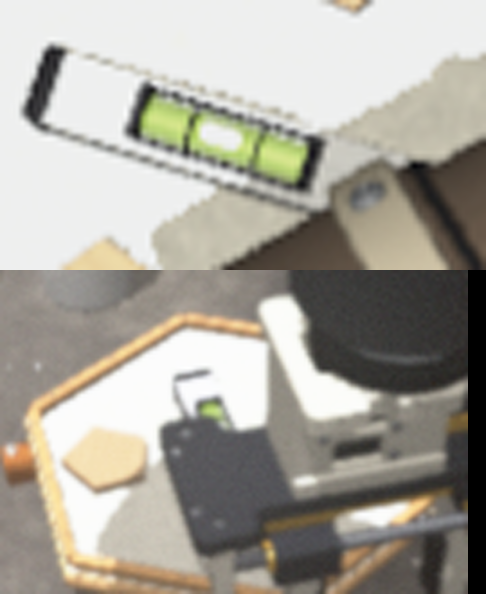

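View pics/w15.png

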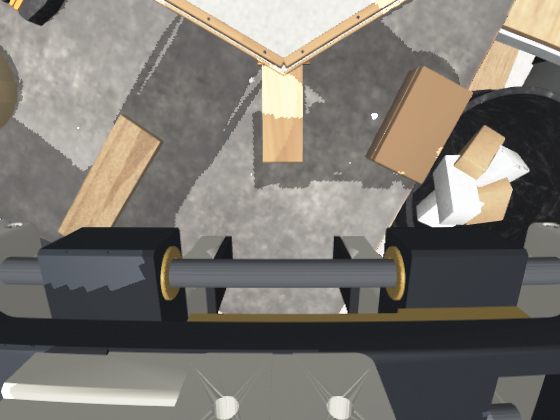

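```bash
python3 - <<'E'
from h import *
p=S+20*AX
bot.line_to([*gp(18,220)],200); bot.line_to([p[0],p[1],220],150); bot.pause(.3); s=bot.read_state(); print(s['t'])
im=bot.camera('wrist'); cv2.imwrite('pics/w16.png',im[:,:,::-1]); u=proj('wrist',[[*(S+138*AX),68]],s)[0]; print(u)
c,r=int(u[0]),int(u[1]); zoom(im[:,:,::-1],max(r-60,0),r+60,c-60,c+60,5,'pics/w16z.png'); snap(16); bub(16)
E
```

```text
34.9167
[281.90263296  76.21205256]
edges [11.48 18.4 ] lines 9.25 22.25 centre mm from 15.75: 1.52
```

View pics/w16z.png

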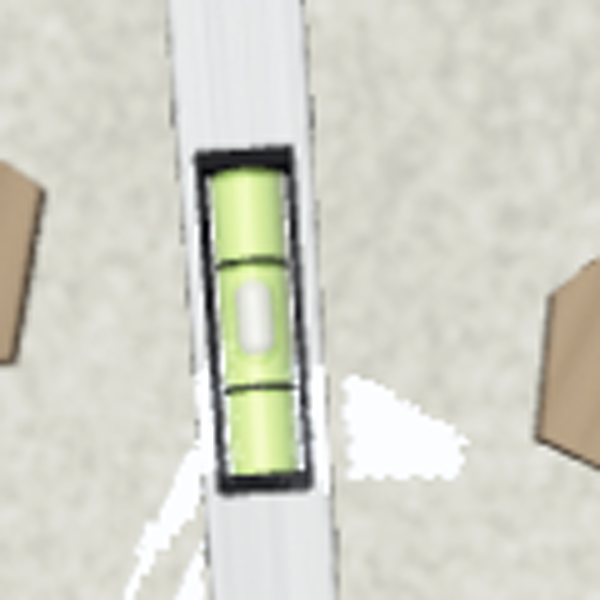

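```bash
python3 - <<'E'
from h import *
s=bot.read_state(); print(s['t'],s['contact_force'],abs(s['qvel']).max()); bot.close_job()
E
```

```text
35.0667 [-0.17136484 -0.65579562  0.75289938] 0.002822679831007232
the job is handed in; nothing more can be done
```

I slid the wedge in thin end first between the feet and let go of it there. It carries the low corner, and I handed the job in at about 35 s.

**Last checks:**
- **Bubble:** it stands wholly between the lines. The wrist camera put it about +1.5 mm from the middle and the top camera +1.3 to +1.5 mm, against a limit of 3.5 mm. The reading stayed the same, within measuring error, through letting go and backing off.
- **Wedge:** the thin end is about 63 mm past the rub strip, inside the expected 60 to 100 mm. The arm is well clear and reads no load.
- **Not measured directly:** I inferred that the wedge lies flat and carries the corner from the steady bubble. The board's shift and the wedge-to-board force I did not measure at all.

**What disagreed or went wrong:**
- **First grasp missed:** the gripper closed to 29.9 mm on a 40 mm wedge. The pictures showed the real fingertips about 29 mm behind the stated TCP. I went down 26 mm further in guarded steps, and the second grip read 40.0 mm.
- **Push force:** at about 40 mm of insertion the tool was pushing with 16 N and pressing down with about 15 N. I raised it a little, and the push then stayed around 7 to 9 N. These are wrist readings.
- **Overshoot:** the bubble went to about −2 mm, so I drew the wedge back a little and pushed it in slightly again before letting go.
- **Camera mismatch:** the top and scene cameras differed by 3 to 4 mm on where the wedge and board stood, so I placed the wedge mainly by the wrist view.

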